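Test the emergency stop and reset it

ROBOT

A 6-joint arm with a two-finger parallel gripper is mounted at the origin on the work surface; the furniture and walls round the work are solid. World frame = base frame: x ahead of the robot, y to its left, z up, the work surface at z = 0. Lengths are in mm, angles in rad, forces in N, time in s.
With the tool pointing down it reaches from about 350 to 975 mm from the base axis. Payload 7.1 kg.
Tool frame: the origin (TCP) lies midway between the tips of the shut fingers; the grasp point (between the pads) lies 19 mm behind it (ctrl.grip_point_offset is the distance from the TCP to the grasp point, in mm); z points along the fingers, y is the line along which they close (so a half turn about z gives the same grasp; the last joint's range is limited). The gripper opens to 88 mm and grips with 3 to 60 N. Pads are 20 mm wide; open, the fingers measure 115 mm over their backs; the gripper's body (75 mm by 178 mm) begins 61 mm behind the grasp point.
Start: joints at [1.301, 0.423, 1.63, -0, 1.089, -0.019], TCP at [155.08, 605.438, 222.675] pointing down, gripper open.
Joint ranges: [-3, 3], [-0.9, 2.11], [0.09, 2.58], [-1.31, 4.45], [0.11, 2.69], [-2.54, 2.54]. Speed limits (rad/s): [2.39, 2.39, 3.01, 3.14, 3.14, 3.14].

INTERFACE

Orientations are given as a rotation vector (axis times angle).
In Python, from workcell import get_obs, optics, close_job, spotter, ctrl gives the robot as it stands. The module is installed in compiled form; this text tells all that it offers.
- The arm moves only by the tool move_arm, never from a script. Its argument "rows" is a list of rows, each a list of 5 numbers: the shift along the tool's x, y, z in cm, then the turn about the tool's z in degrees, then the opening in per cent of the stroke, from 0 (shut) to 100 (fully open). A call has 1 to 10 rows; each row shifts and turns the commanded pose from where the row before left it, along the tool's axes as they then stand; what a row does not reach is not made up. A row lasts 1/8 s, in which the tool goes at most 62.5 mm and 10.7 degrees, less where a joint would pass 70% of its speed; a pose out of reach is approached as far as the arm can. A call with a gripper value outside its range is refused whole. The fingers move at their own pace and stop on an object; the grip force is fixed at half the most. Time passes only in rows, so rows that do not move let the fingers close. It gives the time, the measured TCP pose, the force, the opening and the grip force at its end, in the units of the state.
- get_obs(): the state, without advancing time (a new reading comes with each control period).
- optics.get_image(name): name is "scene" or "side" or "wrist"; returns the picture (384x512x3 uint8, blue, green, red); there is no depth.
- optics.calibration(name): a dict with "camera_matrix" (3x3 intrinsics, pixels), "xyz" and "orientation" of the camera in the world. Camera axes: x right, y down, z forward; pixel columns grow to the right and rows downward; lengths in mm; the calibration is good to about 2 mm. The wrist camera is an equidistant fisheye: a pixel r from the principal point sees the ray r / f radians off the axis. A picture is of the moment at which its call begins: read the wrist's pose just before it. calibration takes no time and is no camera call; for the wrist camera it gives the pose at the moment of the call.
- close_job(): hands the job in; it is judged then, once.
Trained networks look in the newest picture that a camera, given by its name, has taken for a name from the list of things; names that differ only in an ending like _2 or _b are one class to them, and where a whole thing is asked for, a point or a joint stands for the part that bears it (a point fixed in the world has none). Each returns a list of dicts, best first, with "conf" (0 to 1); they miss things now and then, are a little off and sometimes report something else, mostly with a low value. They report only what shows in the picture. A call takes as long as a camera call.
- spotter.find_in(camera, label): "point" ([column, row] in pixels, amid what is visible of it).
- spotter.regions_of(camera, label): "region" (384x512 bool, what is visible of it) and "point" ([column, row] in pixels, amid what is visible of it).
The state is a dict: "t": time; "qpos": joint angles; "qvel": joint speeds; "joint_torque": joint torques, N m; "ee_pos": TCP position; "orientation": TCP orientation; "ft_force": force on the tool from outside, world axes, zero at the start; "moment": the same for the moment, N m; "width": finger opening in mm; "grasp_force": force on a finger pad.
Only numpy, scipy, OpenCV 4.12 (cv2) and the standard library are available. Lean on these libraries where they do the work, as an engineer would, in place of code of your own. Each camera call takes 0.05 s, during which the arm holds its last target. There are 200 camera calls.

TASK

Test the emergency stop on the bench: press the red mushroom button in until it stays in by itself and take the fingers off it, then push its bar round clockwise with a fingertip until it pops back out, let it spring back, and last press the blue reset button all the way down and let it come up. Only touch and push, never pinch the bar; leave the blue button alone while the red one is in, and do not move the other things on the bench.

Things in the scene. Friction and masses are not known exactly. Their poses are not given: they have to be found in the camera images.
- stop_station: yellow control box, 84 x 84 x 58 mm, fixed to the bench, with the red mushroom stop button on top. Origin at the centre of its underside; z up. The button's axis is this z axis. A grey cable gland sticks out 23 mm from its +x side, below the button.
- stop_head: red mushroom head: disc 60 mm wide, 10 mm thick, with an upright bar across it (60 mm long, 10 wide, 22 tall above the disc; the outer 2.5 mm on each face end 2 mm below its top). Origin on the button's axis at the disc's underside, 74 mm above the bench when out (disc top 84, bar top 106), 9 mm lower when in. x along the bar, z up; turns with the bar. White arrows show the way to turn.
- bar_left: the bar's face on the +y side of stop_head, a red strip 58 mm long and 20 mm tall. Origin on the button's axis, at the foot of the bar (disc top).
- bar_right: the bar's face on the -y side of stop_head, a red strip like bar_left. Pushing one face only is right; force on both faces at once is pinching.
- stop_top (a point): middle of the top edge of the bar, 106 mm above the bench when out. Press down here.
- stop_press (a joint): how far the red button is in, m: 0 out, 0.009 fully in. Pressing takes 2 N at first, about 9 N near the bottom; pushed fully in it latches and stays in at about 0.008 to 0.009. Up to 25 N does no harm. It can only come out by turning the bar.
- stop_twist (a joint): how far the bar is turned clockwise seen from above, rad: 0 at rest (bar along stop_station's x), at most 0.9. A weak spring (0.016 N m at 0, 0.034 at 0.9) turns it back. When latched, turning it past 0.5 to 0.6 frees the head, which jumps up to 9 mm up (friction on the finger may hold it part way until the finger leaves): keep fingertips 10 mm or more above the latched disc.
- reset_station: lower grey control box, 74 x 74 x 41 mm, fixed to the bench, with the blue push button on top. Origin at the centre of its underside. A grey cable gland sticks out 22 mm from its +x side.
- reset_btn_top (a point): centre of the top of the blue push button (32 mm diameter).
- reset_btn (a joint): how far the blue button is in, m: 0 up, 0.006 fully down; it springs back up. Fully down takes 5 N.
- screw_jar: screw jar with a pale lid, 66 mm diameter, 81 mm tall, standing loose; leave alone.
- spray_bottle: brown bottle with a white spray top, 37 mm diameter, 116 mm tall, standing loose; leave alone.
- felt_disc: brown felt disc, 81 mm diameter, 12 mm thick, lying loose; leave alone.
- tape_roll: roll of beige tape, 112 mm diameter, 48 mm high, lying loose; leave alone.
- dark_block: dark wood block, 33 x 84 x 20 mm, lying loose; leave alone.
- sanding_block: black sanding block, 66 x 87 x 35 mm, lying loose; leave alone.

How it is judged:
By the outcome, as a careful person would: the job done as asked, in the order asked, and still so for the second after the job is handed in, with the robot touching nothing.
It also fails if it takes over 51 s, if anything falls off the work surface, if the arm or the gripper's body presses on something with over 40 N, if the wrist force passes 120 N, or if a joint passes its speed limit or range.

## Working session

There is one attempt and no reset: what is moved stays moved. The work goes in short steps, Python scripts to look and compute and a tool call to move; the robot and the scene stay as the last step left them, time stands still between calls to the robot, and variables do not carry over. Pictures are saved under pics/ and viewed, at most 10 in all, crops included, and the job is handed in when it is done.

Besides the shell and the picture viewer there is one more tool, called after "Emit:" in YAML: its name, and indented under it one key for each argument. move_arm: Moves the arm, as the interface text tells. Its arguments: {"type":"object","properties":{"rows":{"type":"array","items":{"type":"array","items":{"type":"number"}}}},"required":["rows"]}

```bash
mkdir -p pics; cat > h.py <<'E'
import numpy as np, cv2
from scipy.spatial.transform import Rotation as R
from workcell import get_obs, optics, close_job, spotter, ctrl
def cal(n):
    c=optics.calibration(n); o=np.array(c["orientation"],float)
    M=o if o.shape==(3,3) else R.from_rotvec(o).as_matrix()
    return np.array(c["camera_matrix"]),np.array(c["xyz"],float),M
def ray(n,p,c=None):
    K,x,M=c or cal(n)
    d=np.array([(p[0]-K[0,2])/K[0,0],(p[1]-K[1,2])/K[1,1]])
    if n=="wrist":
        r=np.linalg.norm(d); v=np.r_[d/max(r,1e-9)*np.sin(r),np.cos(r)]
    else: v=np.r_[d,1]
    return x,M@v
def atz(n,p,z,c=None):
    x,v=ray(n,p,c); return x+v*(z-x[2])/v[2]
def proj(n,P,c=None):
    K,x,M=c or cal(n); v=(np.atleast_2d(P)-x)@M
    if n=="wrist":
        s=np.linalg.norm(v[:,:2],axis=1); a=np.arctan2(s,v[:,2]); d=v[:,:2]/np.maximum(s,1e-9)[:,None]*a[:,None]
    else: d=v[:,:2]/v[:,2:]
    return d*[K[0,0],K[1,1]]+K[:2,2]
E
python3 - <<'E'
from h import *
ims=[]
for n in ["scene","side","wrist"]:
    im=optics.get_image(n); cv2.imwrite(f"pics/{n}0.png",im)
    print(n,cal(n))
    zs={"stop_station":29,"stop_head":79,"stop_top":106,"reset_station":20,"reset_btn_top":50,"bar_left":95,"bar_right":95}
    for l,z in zs.items():
        try:
            for f in spotter.find_in(n,l)[:2]: print(l,np.round(f["point"]),round(f["conf"],2),atz(n,f["point"],z).round())
        except Exception as e: print(l,e)
    ims.append(im)
cv2.imwrite("pics/all0.png",cv2.resize(np.vstack([np.hstack(ims[:2]),np.hstack([ims[2],0*ims[2]])]),(800,600)))
o=get_obs();print({k:np.round(v,3) for k,v in o.items()})
E
```

```text
scene (array([[419.63178113,   0.        , 252.17782061],
       [  0.        , 419.63178113, 192.52851016],
       [  0.        ,   0.        ,   1.        ]]), array([-107.06239078, -780.24018911,  694.91934073]), array([[ 0.73230903, -0.3985493 ,  0.55216116],
       [-0.6806764 , -0.40450116,  0.61078511],
       [-0.02007815, -0.82312652, -0.56750295]]))
stop_station [294. 230.] 0.73 [ 504. -254.   29.]
stop_head [294. 215.] 0.61 [ 499. -257.   79.]
stop_top [294. 217.] 0.92 [ 466. -284.  106.]
reset_station [207. 180.] 0.77 [499.  89.  20.]
reset_btn_top [212. 174.] 0.56 [501.  66.  50.]
side (array([[379.50861266,   0.        , 258.25830332],
       [  0.        , 379.50861266, 191.06252425],
       [  0.        ,   0.        ,   1.        ]]), array([ 545.15978689, -974.80291434,  828.25122189]), array([[ 0.9989166 ,  0.01629755, -0.0435892 ],
       [ 0.04395102, -0.63825069,  0.76857294],
       [-0.01529498, -0.76965606, -0.6382755 ]]))
stop_station [268. 178.] 0.72 [520.  58.  29.]
stop_head [250. 235.] 0.83 [ 481. -261.   79.]
stop_head [255. 238.] 0.54 [ 493. -270.   79
[... 337 characters left out ...]
385.37545999]), array([[ 2.47511922e-01,  9.35248507e-01,  2.53077219e-01],
       [ 9.68884793e-01, -2.38831585e-01, -6.49748509e-02],
       [-3.24798832e-04,  2.61284720e-01, -9.65261721e-01]]))
{'t': np.float64(1.2), 'qpos': array([ 1.301,  0.423,  1.63 , -0.   ,  1.089, -0.019]), 'qvel': array([ 0.001, -0.001,  0.   , -0.001, -0.   ,  0.   ]), 'joint_torque': array([-1.0000e-03, -5.4457e+01, -2.7405e+01,  6.4000e-02,  1.7000e-02,
       -0.0000e+00]), 'ee_pos': array([155.075, 605.447, 222.681]), 'orientation': array([0.393, 3.117, 0.   ]), 'ft_force': array([ 0.478, -0.228,  0.099]), 'moment': array([ 0.027,  0.032, -0.015]), 'grasp_force': np.float64(0.0), 'width': np.float64(87.704)}
```

View pics/all0.png

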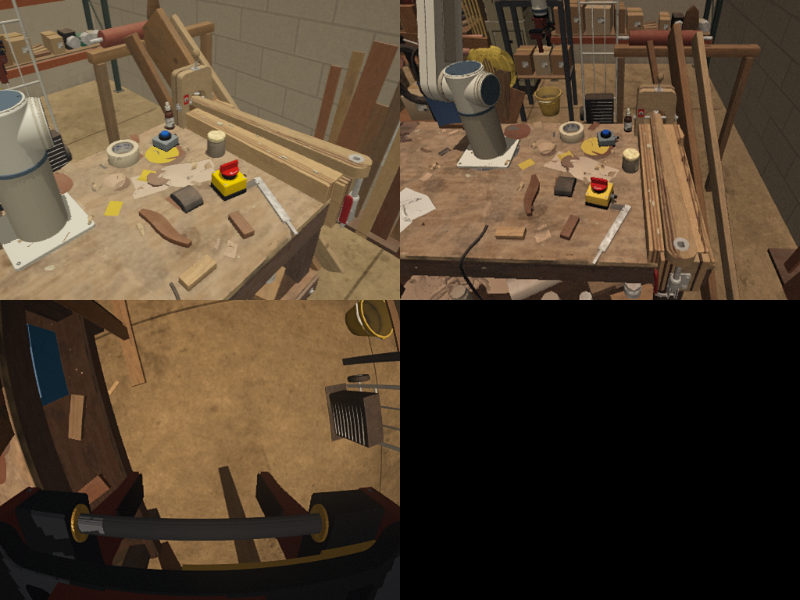

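The overview shows the stop station at scene (293,228) and side (256,243). The blue reset is near scene (211,174) and side (264,171), with a raised timber stack on the +x side.

```bash
python3 - <<'E'
from h import *
s=cv2.imread("pics/scene0.png"); d=cv2.imread("pics/side0.png")
def crop(im,c,h=45): 
    x,y=c; return cv2.resize(im[y-h:y+h,x-h-15:x+h+15],(400,300),interpolation=cv2.INTER_CUBIC)
cv2.imwrite("pics/c1.png",np.vstack([np.hstack([crop(s,(293,228)),crop(d,(256,243))]),np.hstack([crop(s,(211,174)),crop(d,(264,171))])]))
for n,im in(("scene",s),("side",d)):
    hsv=cv2.cvtColor(im,cv2.COLOR_BGR2HSV)
    for nm,lo,hi,c,h in(("red",(0,150,80),(8,255,255),(293,215) if n=="scene" else (256,235),30),("blue",(100,120,40),(130,255,255),(211,170) if n=="scene" else (264,168),20)):
        m=cv2.inRange(hsv,lo,hi)
        if nm=="red": m|=cv2.inRange(hsv,(172,150,80),(180,255,255))
        w=np.zeros_like(m); w[c[1]-h:c[1]+h,c[0]-h:c[0]+h]=1; m*=w
        y,x=np.nonzero(m); p=(x.mean(),y.mean()); print(n,nm,len(x),np.round(p,1),x.min(),x.max(),y.min(),y.max(),atz(n,p,90 if nm=="red" else 52).round(1))
E
```

```text
scene red 367 [293.7 215.1] 281 305 204 225 [ 487.6 -266.    90. ]
scene blue 76 [210.6 170.8] 205 216 167 174 [508.   79.2  52. ]
side red 274 [254.1 234.6] 244 265 227 243 [ 491.6 -268.6   90. ]
side blue 56 [262.9 169.3] 258 267 166 173 [502.8  77.5  52. ]
```

View pics/c1.png

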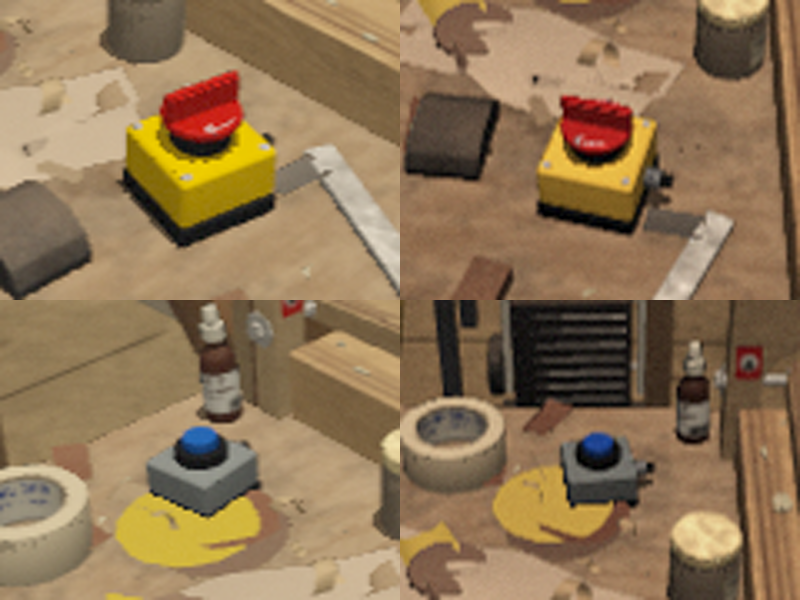

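The crops show both bars, so the station frames can be read. The red bar and the gland point roughly along world +x, turned about 10° clockwise. The jar stands near the station's far right corner. I'll move over in an arc and look from close by.

Emit:
move_arm:
  rows:
    - [-4.2,-2.5,0,0,0]
    - [-4.2,-2.5,0,0,0]
    - [-4.2,-2.5,0,0,0]
    - [-4.2,-2.5,0,0,0]
    - [-4.2,-2.5,0,0,0]
    - [-4.2,-2.5,0,0,0]
    - [-4.2,-2.5,0,0,0]
    - [-4.2,-2.5,0,0,0]
    - [-2.3,-4.2,0,0,0]
    - [-2.3,-4.2,0,0,0]

```text
t: 2.45
ee_pos: [455.2, 234.1, 222.7]
orientation: [0.393, 3.117, 0.0]
ft_force: [0.2, 0.3, -0.2]
width: 0.6
grasp_force: 0.0
```

Emit:
move_arm:
  rows:
    - [-2.3,-4.2,0,0,0]
    - [-2.3,-4.2,0,0,0]
    - [-2.3,-4.2,0,0,0]
    - [-2.3,-4.2,0,0,0]
    - [-1.15,-5.15,0,0,0]
    - [-1.15,-5.15,0,0,0]
    - [-1.15,-5.15,0,0,0]
    - [-1.15,-5.15,0,0,0]
    - [-1.15,-5.15,0,0,0]
    - [0,0,0,0,0]

```text
t: 3.7
ee_pos: [493.8, -216.8, 222.8]
orientation: [0.4, 3.115, -0.001]
ft_force: [0.3, 0.5, 0.2]
width: 0.4
grasp_force: 0.0
```

```bash
python3 - <<'E'
from h import *
import pickle
c=cal("wrist"); im=optics.get_image("wrist"); cv2.imwrite("pics/w1.png",im); pickle.dump(c,open("w1.pkl","wb"))
print(get_obs()["ee_pos"],c[1])
for l,z in(("stop_top",106),("stop_head",84),("bar_left",95),("stop_station",58),("screw_jar",81),("reset_btn_top",52)):
    for f in spotter.find_in("wrist",l)[:1]: print(l,np.round(f["point"]),round(f["conf"],2),atz("wrist",f["point"],z,c).round())
cv2.imwrite("pics/w1b.png",cv2.resize(im,(800,600),interpolation=cv2.INTER_CUBIC))
E
```

```text
[ 493.59072076 -215.00913735  222.59562747] [ 424.78258024 -198.98641116  385.41471324]
stop_top [218. 191.] 0.8 [ 488. -253.  106.]
stop_head [217. 190.] 0.79 [ 490. -258.   84.]
bar_left [235.  66.] 0.4 [ 374. -206.   95.]
stop_station [216. 180.] 0.76 [ 485. -261.   58.]
screw_jar [369. 236.] 0.71 [ 590. -104.   81.]
reset_btn_top [470. 131.] 0.85 [502.  80.  52.]
```

View pics/w1b.png

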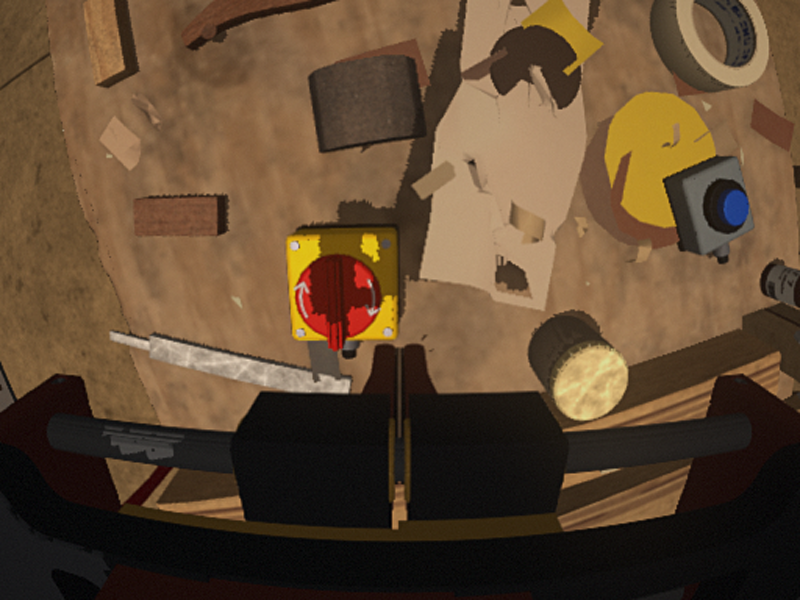

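The wrist picture shows the stop station with its four cover screws near (294,244), (386,243), (302,332), (388,331) in the 800-px view. The bar runs vertically at column ~337, and the blue button is at (735,207).

```bash
python3 - <<'E'
from h import *
import pickle
c=pickle.load(open("w1.pkl","rb")); s=1.5625; im=cv2.imread("pics/w1.png")
A=lambda p,z:atz("wrist",np.array(p)/s,z,c)[:2]
S=np.array([A(p,58) for p in((294,244),(386,243),(302,332),(388,331))])
print(S.round(1),S.mean(0).round(1))
B=np.array([A(p,58) for p in((287,228),(397,227),(292,341),(398,341))]);print(B.round(1),B.mean(0).round(1))
hsv=cv2.cvtColor(im,cv2.COLOR_BGR2HSV)
rm=cv2.inRange(hsv,(0,140,30),(7,255,255))|cv2.inRange(hsv,(172,140,30),(180,255,255)); rm[:,:180]=0; rm[:,255:]=0; rm[:150]=0; rm[226:]=0
ctr,_=cv2.findContours(rm,0,2); k=max(ctr,key=cv2.contourArea); print("red",cv2.boundingRect(k))
cv2.imwrite("pics/w1c.png",cv2.resize(im[135:235,170:270],(600,600),interpolation=cv2.INTER_CUBIC))
print(cv2.moments(cv2.inRange(hsv,(100,140,60),(130,255,255)))["m00"])
bm=cv2.inRange(hsv,(100,140,60),(130,255,255)); bm[:,:430]=0;y,x=np.nonzero(bm);print("blue",x.mean(),y.mean(),len(x),atz("wrist",(x.mean(),y.mean()),52,c).round(1))
E
```

```text
[[ 450.3 -284.1]
 [ 467.  -219.6]
 [ 515.7 -298.5]
 [ 531.  -235.1]] [ 491.  -259.3]
[[ 437.7 -285.7]
 [ 457.9 -209.2]
 [ 520.7 -308.4]
 [ 540.5 -229.9]] [ 489.2 -258.3]
red (189, 163, 55, 62)
75990.0
blue 470.4161073825503 132.50335570469798 298 [503.7  80.7  52. ]
```

View pics/w1c.png

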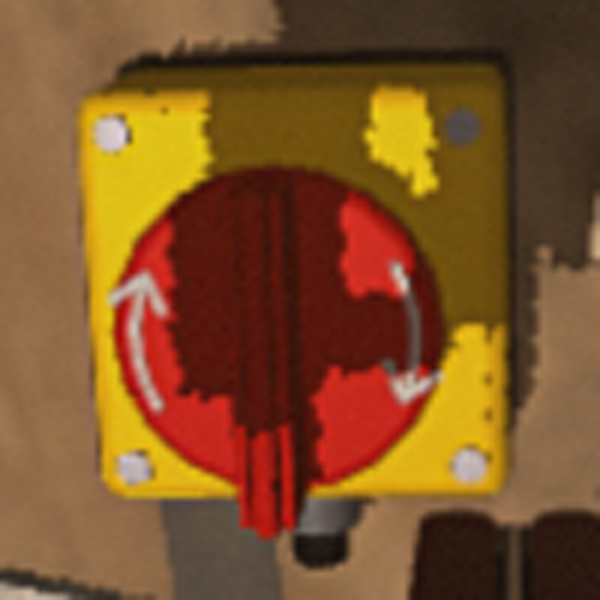

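The crop shows the bar's near end at crop (267,530), the disc from columns ~115 to 442, and arrows running clockwise. The screws put the centre near (491,-259) at about -13.5° yaw.

```bash
python3 - <<'E'
from h import *
import pickle
c=pickle.load(open("w1.pkl","rb"))
A=lambda p,z:atz("wrist",np.array(p)/6+[170-.4,135-.4],z,c)[:2].round(1)
print("bar end",A((268,532),106),"far",A((264,178),106))
print("disc L,R,T",A((115,335),84),A((442,335),84),A((278,167),84))
yaw=np.radians(-13.5);ux=np.array([np.cos(yaw),np.sin(yaw)])
C=np.array([491,-259.3])
for n in("scene","side","wrist"):
    cc=c if n=="wrist" else None
    print(n,[proj(n,np.r_[C+k*ux,z],cc).round(1).tolist() for k,z in((30,106),(-30,106),(0,106))])
E
```

```text
bar end [ 518.7 -266.4] far [ 460.7 -249.8]
disc L,R,T [ 483.6 -287.7] [ 498.3 -231.3] [ 462.3 -250.9]
scene [[[303.4, 203.9]], [[282.0, 211.8]], [[292.8, 207.8]]]
side [[[264.8, 230.0]], [[243.2, 225.8]], [[253.9, 227.9]]]
wrist [[[214.8, 224.6]], [[211.4, 166.0]], [[213.0, 196.1]]]
```

Emit:
move_arm:
  rows:
    - [-0.4,-2.15,0,-1,0]
    - [-0.4,-2.2,0,0,0]
    - [0,0,4,0,0]
    - [0,0,4,0,0]
    - [0,0,2.6,0,0]
    - [0,0,0,0,0]

```text
t: 4.8
ee_pos: [490.0, -257.5, 114.9]
orientation: [-0.366, -3.116, -0.002]
ft_force: [-0.9, 0.2, 0.2]
width: 0.3
grasp_force: 0.0
```

```bash
python3 - <<'E'
from h import *
o=get_obs();print(o["ee_pos"].round(1),np.round(o["ft_force"],1))
ims=[]
for n in("scene","side"):
    im=optics.get_image(n); x,y=(293,208) if n=="scene" else (254,228)
    ims.append(cv2.resize(im[y-50:y+50,x-33:x+33],(396,600),interpolation=cv2.INTER_CUBIC))
cv2.imwrite("pics/a2.png",np.hstack(ims))
E
```

```text
[ 490.  -257.5  114.9] [-0.9  0.2  0.2]
```

View pics/a2.png

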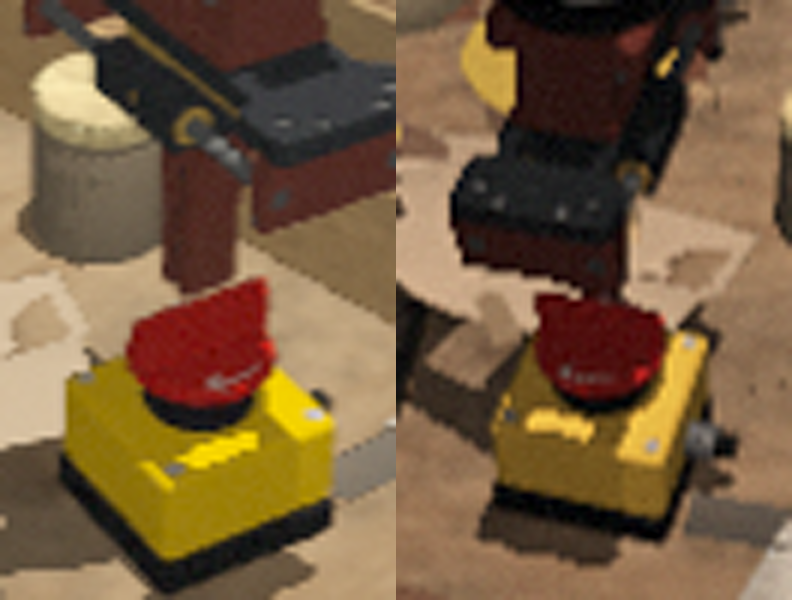

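The fingertips sit just above the middle of the bar in both views. Pressing now.

Emit:
move_arm:
  rows:
    - [0,0,0.7,0,0]
    - [0,0,0.3,0,0]
    - [0,0,0.3,0,0]
    - [0,0,0,0,0]

```text
t: 5.4
ee_pos: [491.5, -258.1, 104.0]
orientation: [0.366, 3.12, -0.0]
ft_force: [0.6, 0.1, 2.1]
width: 0.3
grasp_force: 1.3
```

Emit:
move_arm:
  rows:
    - [0,0,0.2,0,0]
    - [0,0,0.15,0,0]
    - [0,0,0.1,0,0]
    - [0,0,0,0,0]

```text
t: 5.9
ee_pos: [491.5, -258.1, 99.4]
orientation: [0.366, 3.12, -0.0]
ft_force: [0.7, 0.5, 3.9]
width: 0.2
grasp_force: 2.1
```

Emit:
move_arm:
  rows:
    - [0,0,0.1,0,0]
    - [0,0,0.1,0,0]
    - [0,0,0,0,0]

```text
t: 6.28
ee_pos: [491.5, -258.0, 97.3]
orientation: [0.366, 3.12, -0.0]
ft_force: [-0.0, 0.2, 4.9]
width: 0.7
grasp_force: 2.6
```

Emit:
move_arm:
  rows:
    - [0,0,0.05,0,0]
    - [0,0,0.05,0,0]
    - [0,0,0,0,0]

```text
t: 6.65
ee_pos: [491.6, -258.1, 97.1]
orientation: [0.366, 3.119, -0.001]
ft_force: [-1.3, 0.8, 12.8]
width: 0.2
grasp_force: 6.4
```

Emit:
move_arm:
  rows:
    - [0,0,0.05,0,0]
    - [0,0,0,0,0]

```text
t: 6.9
ee_pos: [491.7, -258.1, 96.9]
orientation: [0.366, 3.119, -0.001]
ft_force: [-1.9, 1.9, 16.6]
width: 0.1
grasp_force: 8.2
```

Emit:
move_arm:
  rows:
    - [0,0,-0.5,0,0]
    - [0,0,-2.5,0,0]
    - [0,0,0,0,0]

```text
t: 7.28
ee_pos: [491.8, -258.2, 126.4]
orientation: [0.365, 3.119, -0.001]
ft_force: [0.7, -0.4, 0.3]
width: 0.4
grasp_force: 0.0
```

```bash
python3 - <<'E'
from h import *
o=get_obs();print(o["ee_pos"].round(1),np.round(o["orientation"],3),np.round(o["ft_force"],1))
a=[]
for n in("scene","side"):
    im=optics.get_image(n); x,y=(293,208) if n=="scene" else (254,228)
    a.append(cv2.resize(im[y-50:y+50,x-33:x+33],(396,600),interpolation=cv2.INTER_CUBIC))
cv2.imwrite("pics/a3.png",np.hstack(a))
E
```

```text
[ 491.8 -258.2  126.4] [ 3.650e-01  3.119e+00 -1.000e-03] [ 0.7 -0.4  0.3]
```

View pics/a3.png

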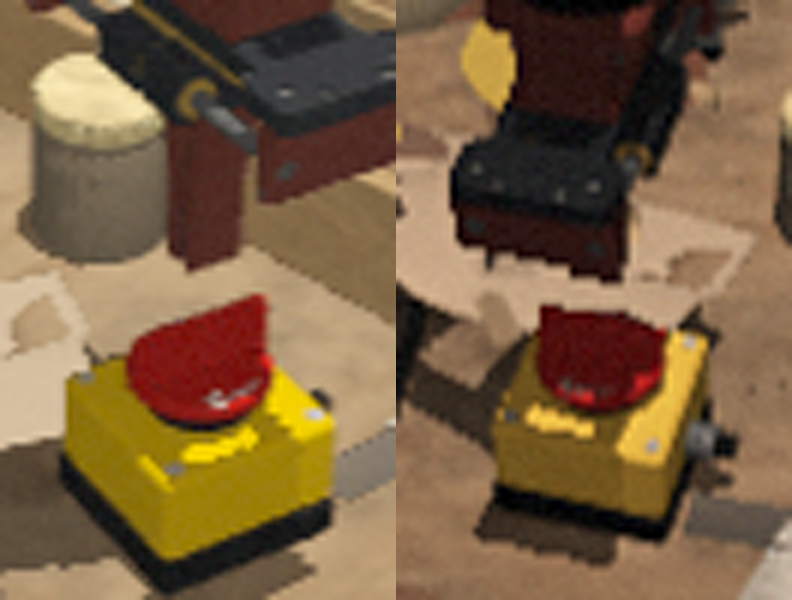

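The head is lower by 9 mm and stays in, with nothing touching it. Next I move to the +y face near the +x end (tool −x, +y) and lower to z≈87.

Emit:
move_arm:
  rows:
    - [-1.2,1.3,0,0,0]
    - [-1.1,1.2,0,0,0]
    - [0,0,2,0,0]
    - [0,0,1.5,0,0]
    - [0,0,0.4,0,0]
    - [0,0,0,0,0]

```text
t: 8.12
ee_pos: [519.3, -238.8, 86.3]
orientation: [-0.366, -3.12, -0.0]
ft_force: [0.1, -1.0, 0.9]
width: 0.7
grasp_force: 0.0
```

Emit:
move_arm:
  rows:
    - [0,-0.3,0,0,0]
    - [0,-0.2,0,0,0]
    - [0,-0.2,0,0,0]
    - [0,0,0,0,0]

```text
t: 8.62
ee_pos: [517.8, -246.0, 86.9]
orientation: [0.366, 3.12, -0.0]
ft_force: [-1.6, 0.5, -0.3]
width: 0.4
grasp_force: 0.0
```

Emit:
move_arm:
  rows:
    - [0,-0.2,0,0,0]
    - [0,-0.2,0,0,0]
    - [0,-0.1,0,0,0]
    - [0,0,0,0,0]

```text
t: 9.12
ee_pos: [516.5, -250.7, 86.6]
orientation: [-0.366, -3.12, -0.0]
ft_force: [0.7, 0.0, 0.0]
width: 0.3
grasp_force: 0.0
```

Emit:
move_arm:
  rows:
    - [0,-0.1,0,0,0]
    - [0,-0.1,0,0,0]
    - [0,-0.1,0,0,0]
    - [0,0,0,0,0]

```text
t: 9.62
ee_pos: [516.3, -253.5, 86.8]
orientation: [0.366, 3.12, 0.0]
ft_force: [1.8, 3.1, -1.2]
width: 0.2
grasp_force: 1.8
```

```bash
cat > look.py <<'E'
from h import *
import sys
o=get_obs();print(o["ee_pos"].round(1),np.round(o["ft_force"],1),np.round(o["moment"],2))
a=[]
for n in("scene","side"):
    im=optics.get_image(n); x,y=(293,208) if n=="scene" else (254,228)
    a.append(cv2.resize(im[y-50:y+50,x-33:x+33],(396,600),interpolation=cv2.INTER_CUBIC))
cv2.imwrite(sys.argv[1],np.hstack(a))
E
python3 look.py pics/a4.png
```

```text
[ 516.3 -253.5   86.8] [ 1.8  3.1 -1.2] [ 0.54 -0.53 -0.06]
```

View pics/a4.png

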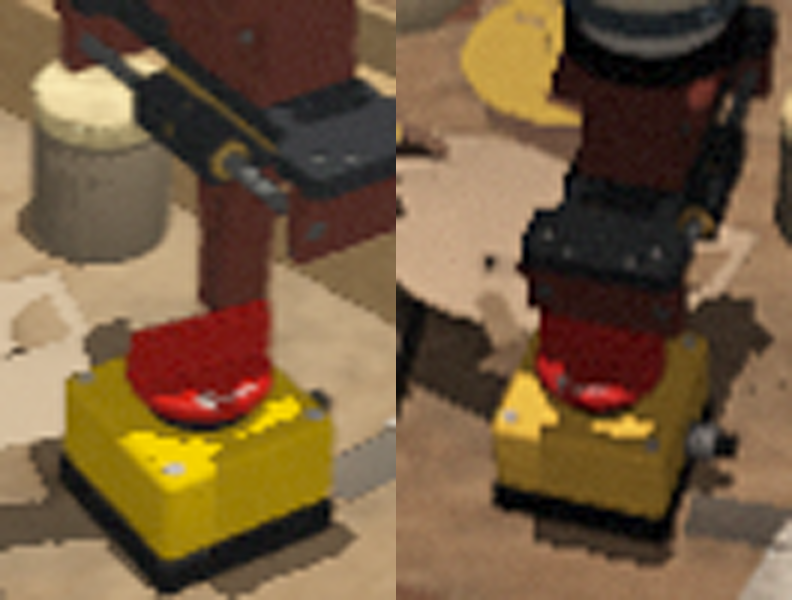

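The bar has just been met and has turned slightly, still latched. I'll continue pushing.

Emit:
move_arm:
  rows:
    - [0,-0.1,0,0,0]
    - [0,-0.1,0,0,0]
    - [0,-0.1,0,0,0]
    - [0,0,0,0,0]

```text
t: 10.22
ee_pos: [515.8, -256.6, 86.9]
orientation: [0.366, 3.119, -0.0]
ft_force: [4.0, 2.8, -0.4]
width: 0.8
grasp_force: 2.4
```

Emit:
move_arm:
  rows:
    - [0,-0.1,0,0,0]
    - [0,-0.1,0,0,0]
    - [0,-0.1,0,0,0]
    - [0,0,0,0,0]

```text
t: 10.72
ee_pos: [514.7, -259.7, 86.8]
orientation: [0.366, 3.12, -0.001]
ft_force: [3.3, 1.7, 1.4]
width: 0.4
grasp_force: 1.5
```

Emit:
move_arm:
  rows:
    - [0,-0.1,0,0,0]
    - [0,-0.1,0,0,0]
    - [0,-0.1,0,0,0]
    - [0,0,0,0,0]

```text
t: 11.22
ee_pos: [513.5, -262.2, 86.5]
orientation: [-0.366, -3.12, -0.0]
ft_force: [2.4, 2.5, 1.2]
width: 0.4
grasp_force: 1.1
```

```bash
python3 look.py pics/a5.png
```

```text
[ 513.5 -262.2   86.5] [2.4 2.5 1.2] [ 0.36 -0.21 -0.01]
```

View pics/a5.png

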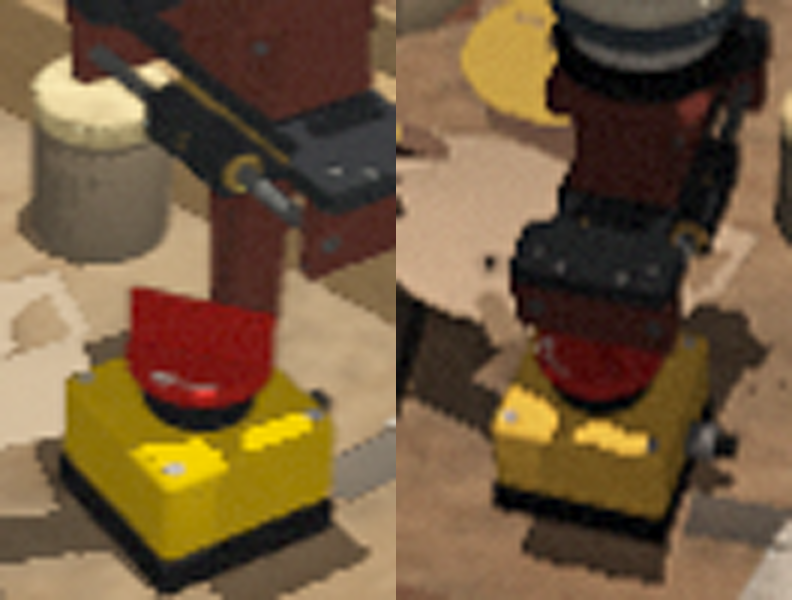

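The head has popped up (black neck visible again). I'll push 1 mm further for margin, then back off along +y and rise.

Emit:
move_arm:
  rows:
    - [0,-0.1,0,0,0]
    - [0,0,0,0,0]
    - [0,0.3,0,0,0]
    - [0,0.5,0,0,0]
    - [0,0.7,0,0,0]
    - [0,1.2,0,0,0]
    - [0,0.5,0,0,0]
    - [0,0,-3,0,0]
    - [0,0,-4,0,0]
    - [0,0,0,0,0]

```text
t: 12.58
ee_pos: [522.9, -232.7, 159.5]
orientation: [0.364, 3.115, -0.003]
ft_force: [0.1, -0.8, -0.4]
width: 0.1
grasp_force: 0.0
```

```bash
python3 look.py pics/a6.png
```

```text
[ 522.9 -232.7  159.5] [ 0.1 -0.8 -0.4] [ 0.03  0.04 -0.03]
```

View pics/a6.png

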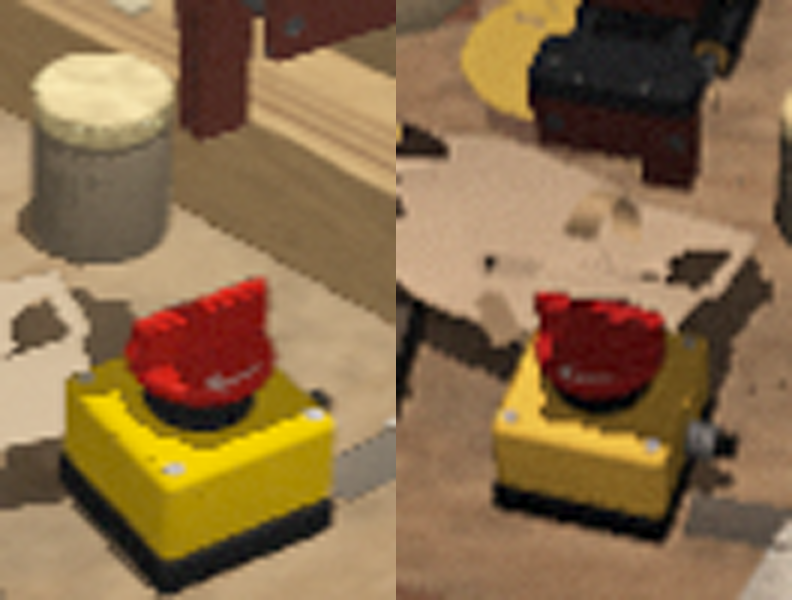

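The head is fully out and the bar is back at rest. Next I go over to the blue button.

Emit:
move_arm:
  rows:
    - [1.5,5,-1,0,0]
    - [1.5,5,-1,0,0]
    - [1.5,5,0,0,0]
    - [1.5,5,0,0,0]
    - [1.5,5,0,0,0]
    - [1.5,5,0,0,0]
    - [0,0,0,0,0]

```text
t: 13.55
ee_pos: [501.4, 83.3, 175.2]
orientation: [-0.358, -3.118, 0.001]
ft_force: [1.1, -0.8, -0.7]
width: 0.3
grasp_force: 0.0
```

```bash
python3 - <<'E'
from h import *
from scipy.optimize import least_squares
o=get_obs();print(o["ee_pos"].round(1),np.round(o["orientation"],3))
obs=[]
for n,z in(("wrist",0),("scene",0),("side",0)):
    c=cal(n)
    im=optics.get_image(n) if n=="wrist" else cv2.imread(f"pics/{n}0.png")
    m=cv2.inRange(cv2.cvtColor(im,cv2.COLOR_BGR2HSV),(100,120,40),(130,255,255))
    q=proj(n,[503,79,50],c)[0]; h=45 if n=="wrist" else 18
    w=np.zeros_like(m);w[max(0,int(q[1])-h):int(q[1])+h,max(0,int(q[0])-h):int(q[0])+h]=1
    y,x=np.nonzero(m*w);p=(x.mean(),y.mean());print(n,len(x),np.round(p,1),[atz(n,p,z,c).round(1).tolist() for z in(46,52,58)])
    obs.append((n,p,c))
    if n=="wrist":cv2.imwrite("pics/w7.png",cv2.resize(im,(800,600)))
r=least_squares(lambda P:np.ravel([(proj(n,P,c)[0]-p)*(3 if n!="wrist" else 2) for n,p,c in obs]),[503,79,50]);print(r.x.round(1),r.fun.round(1))
E
```

```text
[501.4  83.3 175.2] [-3.580e-01 -3.118e+00  1.000e-03]
wrist 795 [245.3 191.5] [[505.0, 71.8, 46.0], [503.5, 72.4, 52.0], [502.1, 72.9, 58.0]]
scene 76 [210.6 170.8] [[513.7, 87.2, 46.0], [508.0, 79.2, 52.0], [502.3, 71.2, 58.0]]
side 56 [262.9 169.3] [[502.5, 85.6, 46.0], [502.8, 77.5, 52.0], [503.1, 69.4, 58.0]]
[502.7  72.7  56.3] [-0.   0.5 -0.5  0.7 -0.3 -0.5]
```

View pics/w7.png

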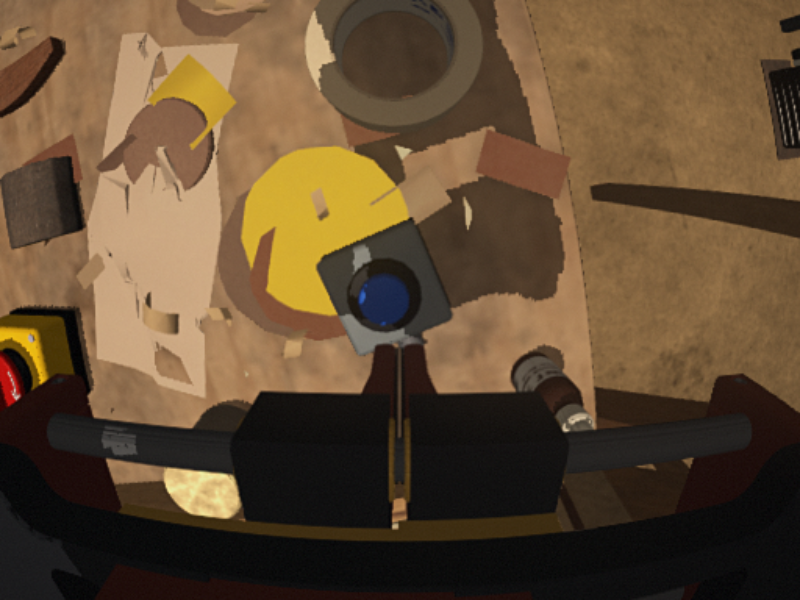

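The blue button is at view (386,298), and triangulation gives (503,72.5, z≈56). The bottle is clear to the right. I'll centre over the button and go down.

Emit:
move_arm:
  rows:
    - [-0.4,-1.0,0,0,0]
    - [0,0,4,0,0]
    - [0,0,4,0,0]
    - [0,0,2.7,0,0]
    - [0,0,0,0,0]

```text
t: 14.22
ee_pos: [502.8, 67.8, 67.8]
orientation: [-0.369, -3.115, 0.002]
ft_force: [0.6, 0.3, 0.8]
width: 0.2
grasp_force: 0.0
```

Emit:
move_arm:
  rows:
    - [0,0,0.3,0,0]
    - [0,0,0.3,0,0]
    - [0,0,0.2,0,0]
    - [0,0,0,0,0]

```text
t: 14.72
ee_pos: [505.0, 69.9, 62.2]
orientation: [0.365, 3.119, 0.0]
ft_force: [0.4, -1.4, 1.9]
width: 0.3
grasp_force: 1.0
```

Emit:
move_arm:
  rows:
    - [0,0,-0.4,0,0]
    - [0.2,0.2,0,0,0]
    - [0,0,0.4,0,0]
    - [0,0,0,0,0]

```text
t: 15.22
ee_pos: [502.8, 72.6, 61.5]
orientation: [-0.366, -3.12, -0.0]
ft_force: [-0.6, 1.6, 1.8]
width: 0.6
grasp_force: 1.2
```

Emit:
move_arm:
  rows:
    - [0,0,0.2,0,0]
    - [0,0,0.1,0,0]
    - [0,0,0,0,0]

```text
t: 15.6
ee_pos: [502.9, 72.5, 58.7]
orientation: [-0.366, -3.12, -0.0]
ft_force: [-1.4, 3.6, 4.2]
width: 0.7
grasp_force: 2.0
```

Emit:
move_arm:
  rows:
    - [0,0,0.1,0,0]
    - [0,0,0.1,0,0]
    - [0,0,0,0,0]

```text
t: 15.98
ee_pos: [502.9, 72.4, 57.2]
orientation: [0.366, 3.12, 0.0]
ft_force: [-2.3, 3.6, 11.5]
width: 0.6
grasp_force: 5.7
```

Emit:
move_arm:
  rows:
    - [0,0,0.05,0,0]
    - [0,0,0,0,0]

```text
t: 16.23
ee_pos: [503.0, 72.4, 57.1]
orientation: [0.366, 3.12, 0.0]
ft_force: [-4.8, 4.0, 16.0]
width: 0.3
grasp_force: 8.2
```

Emit:
move_arm:
  rows:
    - [0,0,-0.5,0,0]
    - [0,0,-2,0,0]
    - [0,0,-4,0,0]
    - [0,0,-4,0,0]
    - [0,0,0,0,0]
    - [0,0,0,0,0]

```text
t: 16.98
ee_pos: [502.3, 72.0, 160.5]
orientation: [-0.366, -3.119, 0.001]
ft_force: [0.1, 0.6, -0.4]
width: 0.5
grasp_force: 0.0
```

```bash
python3 - <<'E'
from h import *
o=get_obs();print(o["ee_pos"].round(1),np.round(o["ft_force"],1))
for n in("scene","side"):
    im=optics.get_image(n);z=cv2.imread(f"pics/{n}0.png")
    def st(im,c,h,b):
        m=cv2.inRange(cv2.cvtColor(im,cv2.COLOR_BGR2HSV),*b);y,x=np.nonzero(m[c[1]-h:c[1]+h,c[0]-h:c[0]+h]);return len(x),np.round((x.mean(),y.mean()),1)
    for c,h,b in(((211,170) if n=="scene" else (264,168),15,((100,120,40),(130,255,255))),((293,215) if n=="scene" else (256,235),25,((0,140,40),(8,255,255)))):
        print(n,st(z,c,h,b),st(im,c,h,b))
E
```

```text
[502.3  72.  160.5] [ 0.1  0.6 -0.4]
scene (76, array([14.6, 15.8])) (76, array([14.5, 16.1]))
scene (373, array([25.8, 25.2])) (371, array([25.8, 25.2]))
side (56, array([13.9, 16.3])) (54, array([14. , 16.2]))
side (266, array([23. , 24.7])) (269, array([23.1, 24.8]))
```

```bash
python3 -c "
from workcell import close_job; print(close_job())"
```

```text
the job is handed in; nothing more can be done
None
```

The emergency stop test is done in the order asked and handed in at about 17 s: the red button latched, was turned free and sprang back, then the blue reset was pressed fully and came back up. Camera checks at the end showed both buttons back where they started; I did not check the loose things in the images, but no move came near them.

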